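Refit the desk radio's two knobs and hold the tuning knob pressed

TASK

The desk radio's two knobs have been pulled off and lie on the desk. First fit the small white volume knob on the thin shaft, then the large black tuning knob on the thick shaft: turn each so that its pointer line, which marks the flat in its socket, agrees with the flat of the shaft, and push it fully home. Then keep the tuning knob pressed all the way down against its spring with the gripper's fingers and finish while still holding it down, leaving the other things on the desk where they are.

Things in the scene. Friction and masses are not known exactly. Their poses are not given: they have to be found in the camera images.
- volume_knob: the small white volume knob: cylinder 30 mm in diameter, 26 mm tall, standing on its open underside. Origin: centre of the underside; z up. A black pointer line on its top points to own +x. Underside: blind D socket on the axis, 14 mm deep, mouth chamfered 1.2 mm: hole of 12 mm diameter with a flat wall 3.5 mm from the axis on the +x side (where the line points). 40 to 85 g
- tuning_knob: the large black tuning knob: cylinder 44 mm in diameter, 26 mm tall, standing on its open underside. Origin: centre of the underside; z up. A white pointer line on its top points to own +x. Underside: blind D socket on the axis, 14 mm deep, mouth chamfered 1.2 mm: hole of 16 mm diameter with a flat wall 5 mm from the axis on the +x side (where the line points). 40 to 85 g
- volume_seat (a point): on the bare upright steel D-shaft, left (+y) half of the radio's top: 10 mm diameter, one flat 2.5 mm from the axis, end 20 mm above the top. Point on the axis, 6 mm above the top, 14 mm below the shaft's end: there the knob's underside comes when home. x points to the flat (as the red line on the shaft's end), z up. Turns stiffly (0.06 N m). Rigid up and down
- tuning_seat (a point): on the bare upright steel D-shaft, right (-y) half of the radio's top: 14 mm diameter, one flat 4 mm from the axis, end 20 mm above the top. Point on the axis, 6 mm above the top, 14 mm below the shaft's end: there the knob's underside comes when home. x points to the flat (as the red line on the shaft's end), z up. Turns stiffly (0.06 N m). Sinks with tuning_press
- tuning_press (a joint): how far the tuning shaft is pushed down: 0 free, 0.004 m fully pressed, where it meets a hard stop. It starts to move at about 3 N, is at the stop at about 9 N, and springs back up when let go. Fully pressed, the knob's underside is still 2 mm clear of the radio's top
- radio: tabletop radio fixed to the desk, wooden case with black top, 150 mm deep (own x), 240 mm wide (own y), 60 mm tall; origin at the centre of its underside. The shafts stand 10 mm in front of its middle (own -x), 55 mm to own +y (thin, volume) and 55 mm to own -y (thick, tuning), and are its tallest things
- pencil_cup: bystander, leave alone: grey concrete pencil cup, 80 mm across, 95 mm tall, with black pencils standing in it up to 145 mm; origin at the centre of its underside
- bowl: bystander, leave alone: small faceted grey concrete bowl, 90 mm across, 50 mm tall; origin at the centre of its underside
- ink_jar: bystander, leave alone: small glass jar with blue cap, 48 mm across, 55 mm tall; origin at the centre of its underside
- eraser: bystander, leave alone: white eraser in a blue sleeve, 55 x 22 x 13 mm; origin at the centre of its underside
- glasses_case: bystander, leave alone: dark brown leather glasses case, 160 x 60 x 35 mm; origin at the centre of its underside
- mug: bystander, leave alone: white mug, 80 mm across, 90 mm tall, handle on its own +y side; origin at the centre of its underside
Things that resemble listed ones, but are neither listed nor needed, are in the scene too. Leave any yellow look-alike of the tuning_knob alone.

How it is judged:
On the way, in this order (a step that is already met when the one before it is completed fails the run):
1. the volume knob is fully home on the thin shaft (z of volume_knob in the frame of volume_seat between -0.003 and 0.002 m and horizontal distance between volume_knob and volume_seat below 0.004 m and angle between the x axis of volume_knob and the x axis of volume_seat, either way round below 0.4 rad and angle between volume_knob's own z axis and vertical below 0.15 rad), for 0.2 s.
2. the tuning knob is fully home on the thick shaft (z of tuning_knob in the frame of tuning_seat between -0.003 and 0.002 m and horizontal distance between tuning_knob and tuning_seat below 0.004 m and angle between the x axis of tuning_knob and the x axis of tuning_seat, either way round below 0.4 rad and angle between tuning_knob's own z axis and vertical below 0.15 rad), for 0.1 s.
At the end, for the whole second after the job is handed in: Both knobs home on their shafts (underside within 2 mm of the seat, 4 mm of the axis, flats within 0.4 rad, upright within 0.15 rad); the fingers push the tuning knob (over 2 N, still) and its shaft stays pressed by over 3 of its 4 mm through the last second (all of step 1 and all of step 2 and value of joint tuning_press above 0.003 m and contact force between the fingers and tuning_knob above 2 N and linear speed of tuning_knob below 0.02 m/s); the arm keeps its last pose, push and grip.
It fails at once if a bystander was moved by more than 40 mm or tipped over (distance of any of pencil_cup, bowl, ink_jar, eraser, glasses_case, mug from where it was at the start of the episode above 0.04 m or angle between any of pencil_cup, bowl, ink_jar, eraser, glasses_case, mug's own z axis and vertical above 0.6 rad).
It also fails if it takes over 58 s, if anything falls off the work surface, if the arm or the gripper's body presses on something with over 40 N, if the wrist force passes 120 N, or if a joint passes its speed limit or range.

ROBOT

A 6-joint arm with a two-finger parallel gripper is mounted at the origin on the work surface. World frame = base frame: x ahead of the robot, y to its left, z up, the work surface at z = 0. Lengths are in m, angles in rad, forces in N, time in s.
With the tool pointing down it reaches from about 0.25 to 0.775 m from the base axis. Payload 8.9 kg.
Tool frame: the origin (TCP) lies between the finger pads; the fingertips stand 25 mm ahead of it and the grasp point (between the pads) lies 6 mm ahead of it; z points along the fingers, y is the line along which they close (so a half turn about z gives the same grasp; the last joint's range is limited). The gripper opens to 85 mm and grips with 20 to 120 N. Pads are 22 mm wide; open, the fingers measure 114 mm over their backs; the gripper's body (76 mm by 85 mm) begins 54 mm behind the grasp point. The pads swing forward as they close: fully open they stand 13 mm farther back than shut.
Start: joints at [0.967, 0.291, -0.153, 1.127, 0, 1.431], TCP at [0.235, 0.469, 0.256] pointing down, gripper open.
Joint ranges: [-2.52, 2.52], [-0.91, 1.74], [-1.3, 1.37], [-1.96, 2.02], [-1.52, 1.47], [-3.14, 3.14]. Speed limits (rad/s): [2.22, 2.22, 2.79, 3.14, 3.14, 3.14].

INTERFACE

Orientations are given as a rotation vector (axis times angle).
In Python, from rig import robot gives the robot as it stands. Calls block until the motion is done:
- robot.movep(position, orientation): joint-space move of the TCP to a pose.
- robot.movel(position, attitude=None, vel=0.15): straight line of the TCP; attitude=None keeps the orientation; vel is the mean speed in m/s.
- robot.move_joints(angles): joint-space move.
- robot.ungrasp() and robot.grasp(): open the fingers fully, or close them until they stop; the grip force is fixed at half the most.
- robot.pause(seconds).
- robot.ik(position, orientation): joint angles nearest the present ones, or None.
- robot.sense(): the state.
- robot.get_image(name): name is "scene" or "top" or "wrist"; returns the picture (480x640x3 uint8, red, green, blue); there is no depth.
- robot.camera_info(name): a dict with "intrinsics" (3x3 intrinsics, pixels), "dist_coeffs" ([k1, k2, p1, p2, k3] as OpenCV has them; the pictures are not rectified), "position" and "rotation" of the camera in the world. Camera axes: x right, y down, z forward; pixel columns grow to the right and rows downward; lengths in m; the calibration is good to about 2 mm. A picture is of the moment at which its call begins: read the wrist's pose just before it. camera_info takes no time and is no camera call; for the wrist camera it gives the pose at the moment of the call.
A pose or a line that the arm cannot do raises robot.Unreachable and nothing moves.
- robot.sign_off(): hands the job in; it is judged then, once.
The state is a dict: "t": time; "q": joint angles; "qd": joint speeds; "effort": joint torques, N m; "tool_pos": TCP position; "orientation": TCP orientation; "wrist_force": force on the tool from outside, world axes, zero at the start; "wrist_torque": the same for the moment, N m; "width": opening from 0.0 (shut) to 1.0 (fully open); "grasp_force": force on a finger pad.
Only numpy, scipy, OpenCV 4.12 (cv2) and the standard library are available. Lean on these libraries where they do the work, as an engineer would, in place of code of your own. Each camera call takes 0.05 s, during which the arm holds its last target. There are 200 camera calls.

## Working session

There is one attempt and no reset: what is moved stays moved. The work goes in short steps, each a Python script; the robot and the scene stay as the last script left them, time stands still between calls to the robot, and variables do not carry over. Pictures are saved under pics/ and viewed, at most 10 in all, crops included, and the job is handed in when it is done.

```bash
ls; mkdir -p pics; python3 - <<'E'
from rig import robot
import cv2,numpy as np
s=robot.sense();print(s)
for n in("top","scene"):
    i=robot.camera_info(n);print(n,{k:np.round(v,4).tolist() for k,v in i.items() if k in("intrinsics","dist_coeffs","position","rotation")})
    cv2.imwrite(f"pics/{n}0.png",robot.get_image(n)[:,:,::-1])
E
```

```text
pics
{'t': 0.0, 'q': array([ 9.66731599e-01,  2.91286722e-01, -1.54093532e-01,  1.12669468e+00,
        5.17342498e-05,  1.43151482e+00]), 'qd': array([-0.00057154, -0.00031372,  0.0004511 ,  0.0005116 ,  0.00039384,
       -0.00069647]), 'effort': array([ 1.93823238e-03, -5.37148869e+01,  3.31368613e+01,  1.58119609e-02,
       -1.18390467e-04, -1.15188286e-05]), 'tool_pos': array([0.23507319, 0.4690002 , 0.25574117]), 'orientation': array([-7.23407954e-01, -3.05664223e+00,  1.84148426e-03]), 'wrist_force': array([-0.30500657, -0.1886149 ,  0.11219588]), 'wrist_torque': array([ 0.01445957,  0.01013467, -0.00264646]), 'grasp_force': 0.0, 'width': 1.0013679124511856}
top {'intrinsics': [[609.4974, 0.0, 324.5726], [0.0, 609.4974, 238.6078], [0.0, 0.0, 1.0]], 'dist_coeffs': [-0.0786, 0.0, 0.0, 0.0, 0.0], 'position': [0.128, -0.0306, 1.854], 'rotation': [-2.0743, 2.1339, -0.2315]}
scene {'intrinsics': [[582.694, 0.0, 308.686], [0.0, 582.694, 238.5094], [0.0, 0.0, 1.0]], 'dist_coeffs': [-0.0293, 0.0, 0.0, 0.0, 0.0], 'position': [1.1813, -0.9211, 0.8929], 'rotation': [-2.1018, -0.6963, 0.3775]}
```

View pics/top0.png

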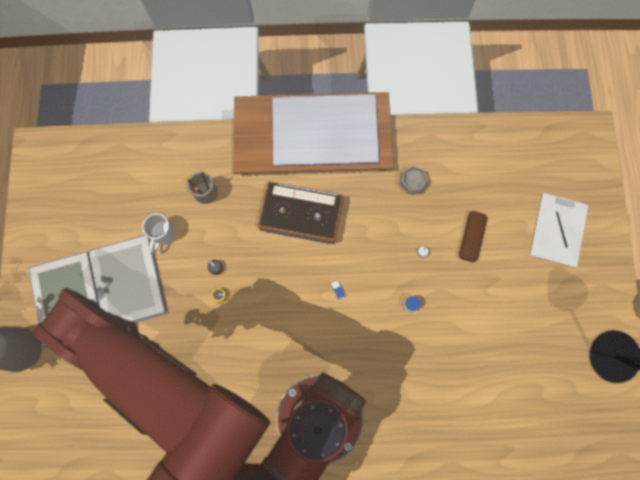

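View pics/scene0.png

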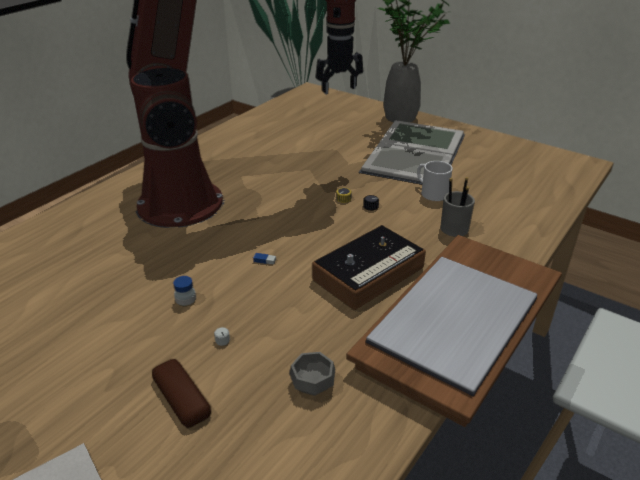

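Top view: the white knob is at (424,252) and the black tuning knob at (215,267). The yellow-marked look-alike at (220,295) is to be left alone. The shafts are at (282,210), thin, and (318,216), thick. In the scene view they appear at (222,332), (371,199), (343,192), (383,238) and (350,258) respectively.

```bash
cat > h.py <<'E'
from rig import robot
import cv2,numpy as np
from scipy.spatial.transform import Rotation as R
def cam(n):
    i=robot.camera_info(n);r=np.array(i["rotation"])
    i["R"]=r if r.shape==(3,3) else R.from_rotvec(r).as_matrix()
    return {k:np.array(i[k],float) for k in("intrinsics","dist_coeffs","position","R")}
def ray(c,p):
    u=cv2.undistortPoints(np.array([[p]],float),c["intrinsics"],c["dist_coeffs"])[0,0]
    d=c["R"]@[u[0],u[1],1];return c["position"],d/np.linalg.norm(d)
def tri(*cp):
    A=np.zeros((3,3));b=np.zeros(3)
    for c,p in cp:
        o,d=ray(c,p);P=np.eye(3)-np.outer(d,d);A+=P;b+=P@o
    x=np.linalg.solve(A,b)
    res=[np.linalg.norm((np.eye(3)-np.outer(d,d))@(x-o)) for o,d in(ray(c,p) for c,p in cp)]
    return x,np.round(res,4)
def plane(c,p,z):
    o,d=ray(c,p);return o+d*(z-o[2])/d[2]
def down(yaw):  # tool z down, tool x axis at yaw in world
    x=np.array([np.cos(yaw),np.sin(yaw),0]);z=np.array([0,0,-1.]);y=np.cross(z,x)
    return R.from_matrix(np.c_[x,y,z]).as_rotvec()
def snap(name):
    c=cam("wrist");im=robot.get_image("wrist")[:,:,::-1].copy();cv2.imwrite(f"pics/{name}.png",im);np.savez(f"pics/{name}.npz",**c);return c,im
def load(name): return dict(np.load(f"pics/{name}.npz")),cv2.imread(f"pics/{name}.png")
E
python3 - <<'E'
from h import *
np.set_printoptions(precision=4,suppress=True)
t,s=cam("top"),cam("scene")
for n,a,b in(("white",(424,251),(222,331)),("black",(215,267),(371,199)),("thin",(282,210),(383,238)),("thick",(318,216),(350,257)),("yellow",(220,295),(343,192)),("mug",(156,225),(437,168)),("cup",(200,180),(457,200))):
    print(n,*tri((t,a),(s,b)))
st=robot.sense();Rt=R.from_rotvec(st["orientation"]).as_matrix();w=cam("wrist")
print("cam in tool",Rt.T@(w["position"]-st["tool_pos"]),"\n",Rt.T@w["R"],w["intrinsics"]);print(Rt)
E
```

```text
white [ 0.4915 -0.3346  0.0284] [0.0031 0.0031]
black [0.4604 0.3045 0.0238] [0.0019 0.0019]
thin [0.6216 0.0945 0.0755] [0.0033 0.0033]
thick [ 0.5992 -0.0142  0.0749] [0.0026 0.0026]
yellow [0.3743 0.2888 0.0243] [0.0025 0.0025]
mug [0.5787 0.4704 0.0888] [0.0015 0.0015]
cup [0.7088 0.335  0.0978] [0.0064 0.0064]
cam in tool [ 0.0785 -0.0005 -0.1177] 
 [[ 0.001  -0.9524 -0.3049]
 [ 1.      0.001   0.0001]
 [ 0.0002 -0.3049  0.9524]] [[335.7316   0.     320.795 ]
 [  0.     335.7316 243.5023]
 [  0.       0.       1.    ]]
[[-0.8939  0.4482 -0.0006]
 [ 0.4482  0.8939 -0.0008]
 [ 0.0001 -0.001  -1.    ]]
```

```bash
python3 - <<'E'
from h import *
np.set_printoptions(precision=3,suppress=True)
y=np.pi
for n,p in(("b1",(.44,.30,.13)),("b2",(.49,.30,.13)),("s1",(.63,.04,.17)),("s2",(.59,.04,.17)),("w1",(.47,-.335,.13)),("w2",(.52,-.335,.13))):
    if n[1]=="1": robot.movep(p,down(y))
    else: robot.movel(p,vel=.1)
    robot.pause(.1)
    snap(n);print(n,robot.sense()["t"],robot.sense()["q"])
t=[cv2.imread(f"pics/{n}.png") for n in("b1","b2","s1","s2","w1","w2")]
m=np.vstack([np.hstack([cv2.resize(t[i+j],(400,300)) for i in(0,)]+[cv2.resize(t[i+2],(400,300)) for i in(j,)]) for j in(0,)])
g=np.vstack([np.hstack([cv2.resize(t[i],(266,200)) for i in(0,2,4)]),np.hstack([cv2.resize(t[i],(266,200)) for i in(1,3,5)])])
cv2.imwrite("pics/grid.png",g)
E
```

```text
b1 1.3833 [ 0.463  0.41  -0.333  0.827  0.     0.462]
b2 2.1833 [ 0.423  0.48  -0.217  0.874  0.     0.422]
s1 3.475 [-0.05   0.546  0.011  1.036  0.    -0.052]
s2 4.175 [-0.056  0.474 -0.111  0.985  0.    -0.056]
w1 5.7917 [-0.744  0.485 -0.208  0.877  0.    -0.746]
w2 6.5917 [-0.691  0.556 -0.085  0.93  -0.    -0.691]
```

View pics/grid.png

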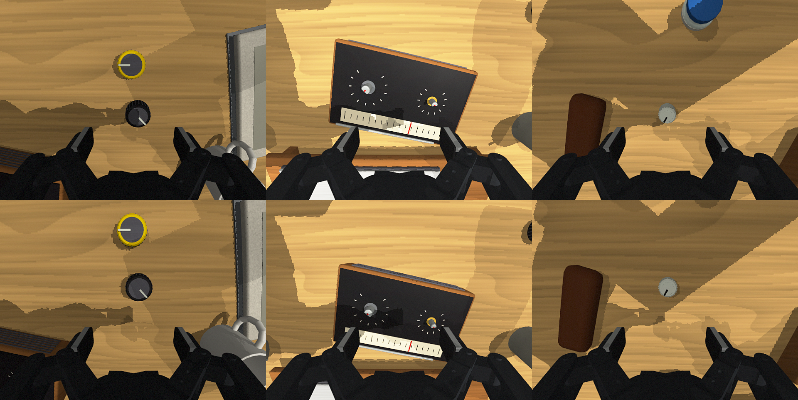

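Six wrist views show the black knob (bare rim, white line) near (331,274) in b1, and the yellow-rimmed look-alike near (315,156). The black one without yellow fits the description. The shafts are on the radio and the white knob is near (325,277). The next step is to enlarge these to confirm them and read pixels.

```bash
python3 - <<'E'
from h import *
def crop(n,c,w,S=300):
    _,im=load(n);x,y=c[0]-w//2,c[1]-w//2
    o=cv2.resize(im[y:y+w,x:x+w],(S,S),interpolation=cv2.INTER_CUBIC)
    step=5 if w<50 else 10
    for v in range(0,w):
        for a,off in((0,x),(1,y)):
            if (off+v)%step==0:
                q=int((v+.5)*S/w)
                if a==0: cv2.line(o,(q,0),(q,5),(0,255,255),1);cv2.putText(o,str(off+v),(q-9,15),0,.32,(0,255,255),1)
                else: cv2.line(o,(0,q),(5,q),(0,255,255),1);cv2.putText(o,str(off+v),(6,q+3),0,.32,(0,255,255),1)
    return o
G=lambda L:np.vstack([np.hstack(L[:2]),np.hstack(L[2:])])
cv2.imwrite("pics/k.png",G([crop("b1",(331,274),80),crop("w1",(325,277),60),crop("b2",(333,209),80),crop("w2",(325,211),60)]))
cv2.imwrite("pics/s.png",G([crop("s1",(245,212),40),crop("s1",(400,244),40),crop("s2",(252,264),40),crop("s2",(398,294),40)]))
E
```

```text
(no output)
```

View pics/k.png

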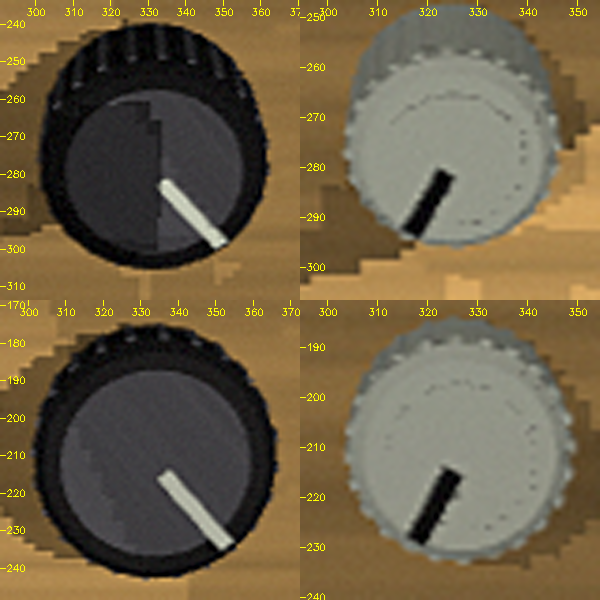

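View pics/s.png

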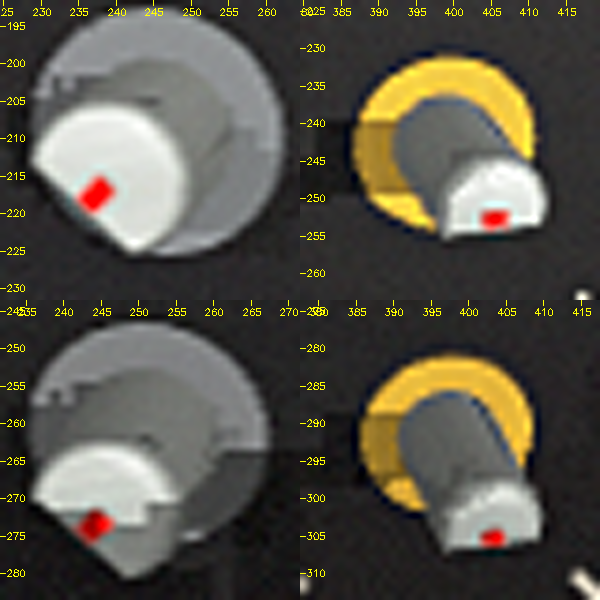

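The crops confirm the black knob in the left panels: no yellow rim, line pointing lower right. The white knob is in the right panels. Both shaft ends show D faces with the flat towards the lower left (thick) and the bottom (thin). I'll fit poses from the picked corners and arc extremes.

```bash
python3 - <<'E'
from h import *
from scipy.optimize import least_squares
np.set_printoptions(precision=4,suppress=True)
def proj(c,P):
    return cv2.projectPoints(np.atleast_2d(P).astype(float),cv2.Rodrigues(c["R"].T)[0],-c["R"].T@c["position"],c["intrinsics"],c["dist_coeffs"])[0][:,0]
C={n:load(n)[0] for n in("b1","b2","s1","s2","w1","w2")}
def shaft(r,f,obs,x0):
    def res(p,zf=None):
        out=[];x,y,z,a=p
        al=np.arccos(f/r)
        th=np.linspace(al,2*np.pi-al,200)+a
        for n,(A,B,top,right) in obs.items():
            q=proj(C[n],np.c_[x+r*np.cos(th),y+r*np.sin(th),0*th+z])
            e=q[[0,-1]];e=e[np.argsort(e[:,0])]
            out+=list((e-[A,B]).ravel())+[q[:,1].min()-top,q[:,0].max()-right]
        return out
    s=least_squares(res,x0,loss="soft_l1");print(s.x,"res",s.fun if 0 else np.array(res(s.x)))
    g=lambda p:res([p[0],p[1],.08,p[2]])
    s2=least_squares(g,[x0[0],x0[1],x0[3]],loss="soft_l1");print("  z=.08:",s2.x,np.abs(s2.fun).max())
shaft(.007,.004,{"s1":((228.9,213.2),(243.2,225.1),205.2,249.6),"s2":((235.9,270.2),(248.6,280.6),262.6,255.9)},[.599,-.014,.08,-.9+np.pi/2])
shaft(.005,.0025,{"s1":((398.6,255.1),(411.9,253.9),244.2,412.6),"s2":((397,307),(409.6,305.9),297.2,409.9)},[.62,.094,.08,0])
for k,a,b,l1,l2 in(("black",(331.6,279.1),(334,212.1),((334,282.3),(349.7,298.6)),((335.7,214.6),(353.8,234.1))),("white",(324.6,276.1),(326.6,210.1),((323.5,281.3),(316.7,293.5)),((324.9,214.9),(317.7,228.7)))):
    n=k[0];X,r=tri((C[n+"1"],a),(C[n+"2"],b));print(k,X,r)
    for c,l,ce in((C[n+"1"],l1,a),(C[n+"2"],l2,b)):
        p,q,o=(plane(c,v,.026) for v in(l[0],l[1],ce));print("  yaw line",np.arctan2(*(q-p)[1::-1]),"centre->tip",np.arctan2(*(q-o)[1::-1]),o[:2])
E
```

```text
[ 0.5989 -0.0104  0.0786 -0.747 ] res [-0.4043  0.7364 -0.7094  0.7236 -0.5979  0.7973 -0.3043 -0.1474  0.2392
  0.1335 -0.9101  0.4394]
  z=.08: [ 0.5985 -0.0101 -0.7482] 0.877015350316185
[0.6225 0.097  0.0793 0.1104] res [ 0.1476  0.2818 -0.056   0.1471 -0.2863  0.1702 -0.1627  0.1679 -0.3507
  0.0183 -0.3464  0.2232]
  z=.08: [0.6221 0.0968 0.1112] 0.40319594111670654
black [0.4593 0.3087 0.0257] [0. 0.]
  yaw line 0.7314381559112059 centre->tip 0.7136973295209944 [0.4591 0.3087]
  yaw line 0.7462881069711735 centre->tip 0.7313988881043504 [0.4592 0.3087]
white [ 0.4884 -0.3312  0.0241] [0.0002 0.0002]
  yaw line -0.46781763084972894 centre->tip -0.3907146830167729 [ 0.4876 -0.3314]
  yaw line -0.468195664369968 centre->tip -0.43439002640950775 [ 0.488  -0.3311]
```

```bash
cat > pp.py <<'E'
from h import *
np.set_printoptions(precision=4,suppress=True)
ZG=.028
def pick(xy,yaw):
    robot.ungrasp();robot.movep([*xy,.11],down(yaw));robot.movel([*xy,ZG],vel=.12)
    f=robot.sense()["wrist_force"];robot.grasp();s=robot.sense();print("grip",s["t"],s["width"],s["grasp_force"],s["wrist_force"]-f,s["tool_pos"])
    robot.movel([*xy,.16],vel=.2)
def insert(xy,zend,lim,start=.086):
    """lower underside from start to zend in 2 mm steps; stop above lim N. returns underside height"""
    robot.movel([*xy,ZG+start],vel=.1);robot.pause(.1);f0=robot.sense()["wrist_force"].copy();z=start
    while z>zend+1e-6:
        z=max(z-.002,zend);robot.movel([*xy,ZG+z],vel=.04)
        s=robot.sense();f=s["wrist_force"]-f0;print(f"{s['t']:.2f} cmd {z:.4f} act {s['tool_pos'][2]-ZG:.4f}",f,s["wrist_torque"])
        if f[2]>lim:break
    return z,f
E
python3 - <<'E'
from pp import *
pick((.4882,-.3312),np.pi-.3)
robot.movep([.6223,.0969,.14],down(np.pi-.3+.57));robot.pause(.2)
c,im=snap("v1");print(robot.sense()["t"],robot.sense()["width"])
cv2.imwrite("pics/v1c.png",cv2.resize(im[200:440,160:480],(800,600),interpolation=cv2.INTER_CUBIC))
E
```

```text
grip 8.5833 0.32468264768344246 58.612720370292664 [-2.3091  1.8331  6.1488] [ 0.4884 -0.3314  0.0286]
11.2917 0.3229539843665621
```

View pics/v1c.png

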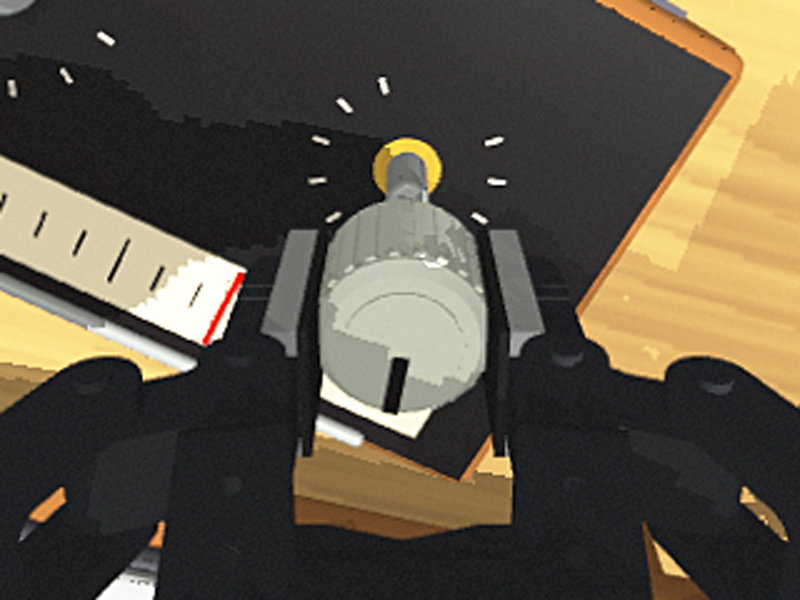

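The white knob is held squarely. Its top-disc centre is at crop (403,335), i.e. full (321.1,333.8), and the pointer runs from (401,358) to (390,412). Next I check the in-hand pose and insert.

```bash
python3 - <<'E'
from pp import *
c,_=load("v1")
f=lambda x,y:plane(c,((x+.5)/2.5-.5+160,(y+.5)/2.5-.5+200),.1375)
o,a,b=f(403.5,335),f(401,358),f(390,412)
d=b-a;print("centre",o,"yaw",np.arctan2(d[1],d[0]),"tool",robot.sense()["tool_pos"])
E
```

```text
centre [0.6213 0.0958 0.1375] yaw 0.09625069633653355 tool [0.6224 0.0961 0.1401]
```

```bash
python3 - <<'E'
from pp import *
print(insert((.6231,.0978),.066,12))
print(robot.sense()["tool_pos"])
E
```

```text
12.05 cmd 0.0840 act 0.0842 [-0.3086 -0.1579  0.2487] [ 0.0071 -0.0078  0.0048]
12.30 cmd 0.0820 act 0.0819 [ 0.6061  1.173  -0.5302] [ 0.0204  0.0573 -0.0255]
12.55 cmd 0.0800 act 0.0798 [0.2886 0.8391 0.1441] [-0.0259  0.0407 -0.0318]
12.80 cmd 0.0780 act 0.0777 [-0.2853  0.0716  0.2411] [-0.1113  0.1297 -0.0018]
13.05 cmd 0.0760 act 0.0757 [-0.5991 -1.1586 -1.3279] [-0.2826  0.2256 -0.0027]
13.30 cmd 0.0740 act 0.0738 [-0.1646 -1.6251 -0.5103] [-0.3745  0.3075 -0.0009]
13.55 cmd 0.0720 act 0.0718 [-1.7393 -2.297  -0.4697] [-0.5025  0.3193 -0.0031]
13.80 cmd 0.0700 act 0.0698 [-1.8267 -1.9783 -1.3172] [-0.6378  0.4606 -0.0049]
14.05 cmd 0.0680 act 0.0678 [-1.9605 -2.845  -0.1128] [-0.6442  0.5589  0.0119]
14.30 cmd 0.0660 act 0.0664 [-4.0233 -3.6844  4.9269] [-0.7874  0.8535  0.0034]
(0.066, array([-4.0233, -3.6844,  4.9269]))
[0.6231 0.0977 0.0944]
```

```bash
python3 - <<'E'
from pp import *
f0=robot.sense()["wrist_force"][2]
for z in(.065,.064,.063):
    robot.movel([.6228,.0975,ZG+z],vel=.03);s=robot.sense();print(z,s["tool_pos"][2]-ZG,s["wrist_force"])
    if s["wrist_force"][2]-f0>12:break
robot.pause(.3);robot.ungrasp();robot.movel([.6228,.0975,.16],vel=.2)
pick((.4592,.3087),np.pi+.3)
robot.movep([.5987,-.0103,.14],down(np.pi+.3-1.482));robot.pause(.2)
c,im=snap("t1");print(robot.sense()["t"],robot.sense()["tool_pos"])
cv2.imwrite("pics/t1c.png",cv2.resize(im[180:450,140:500],(800,600),interpolation=cv2.INTER_CUBIC))
cv2.imwrite("pics/scene2.png",robot.get_image("scene")[:,:,::-1][200:300,300:433].repeat(6,0).repeat(6,1)[:600,:798])
E
```

```text
0.065 0.06620832888238375 [-5.93   -3.1593 12.2777]
0.064 0.06604440054862268 [-7.3197 -3.3252 18.236 ]
grip 18.7917 0.49169035246294 59.57086801528931 [-2.2429 -1.4519  7.7813] [0.4596 0.3089 0.0289]
21.1583 [ 0.5987 -0.0094  0.1401]
```

View pics/t1c.png

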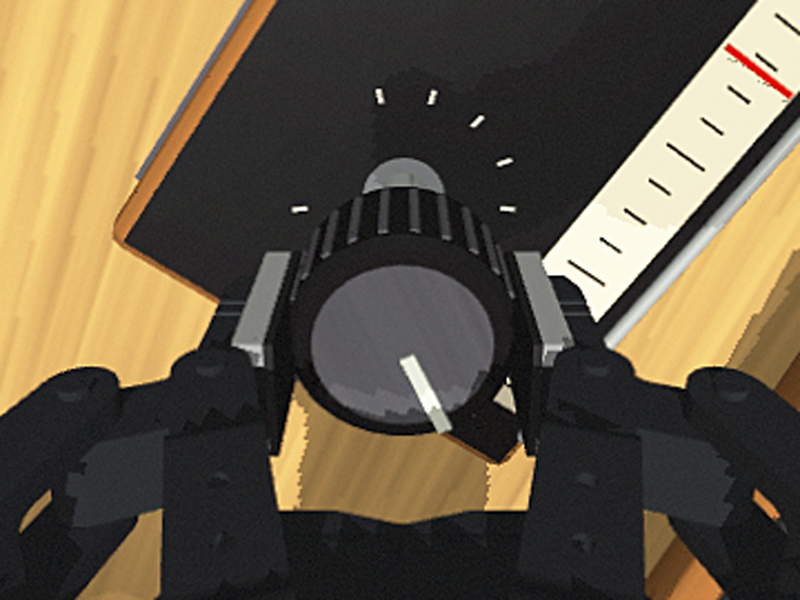

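View pics/scene2.png

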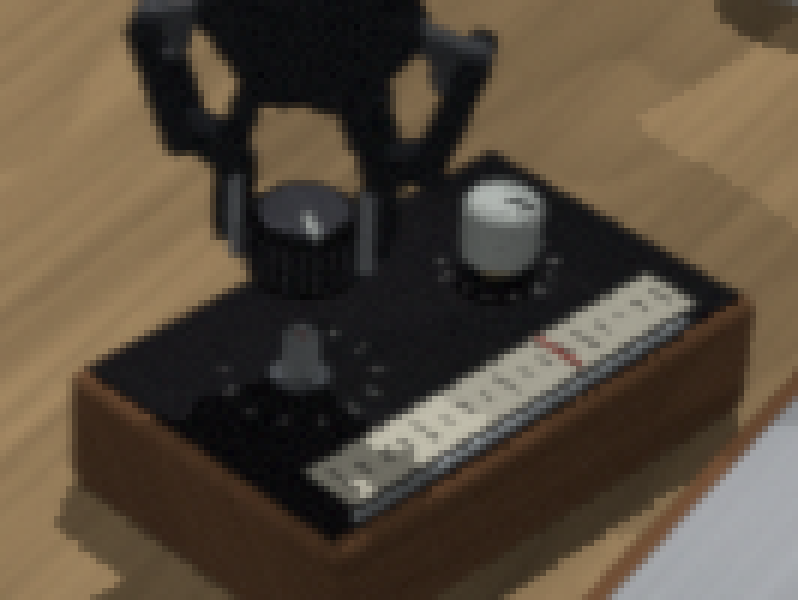

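The scene crop shows the white knob fully seated and upright at crop (503,230). The wrist view shows the black knob in hand with its top-disc centre near crop (403,343) and pointer from (407,358) to (443,430). Next I correct the offset and insert.

```bash
python3 - <<'E'
from pp import *
c,_=load("t1");k=800/360
f=lambda x,y:plane(c,((x+.5)/k-.5+140,(y+.5)/k-.5+180),.1372)
o,a,b=f(403,343),f(407,358),f(443,430)
d=b-a;yaw=np.arctan2(d[1],d[0]);print("centre",o,"yaw",yaw,"tip",np.arctan2(*(b-o)[1::-1]))
e=np.array([.5987,-.0103])-o[:2];print("corr",e)
if np.linalg.norm(e)<.003:
    e*=.8
    print(insert((.5987+e[0],-.0103+e[1]),.068,12))
E
```

```text
centre [ 0.5981 -0.0092  0.1372] yaw -0.7721768339214993 tip -0.8004530433443541
corr [ 0.0006 -0.0011]
21.97 cmd 0.0840 act 0.0842 [0.5129 0.3036 1.1974] [ 0.0344 -0.0466  0.009 ]
22.22 cmd 0.0820 act 0.0819 [ 0.7526 -0.277   0.0668] [ 0.0312  0.0246 -0.0003]
22.47 cmd 0.0800 act 0.0798 [ 1.3482 -0.2872  0.7079] [ 0.0367 -0.0567  0.0304]
22.72 cmd 0.0780 act 0.0778 [ 0.5201  0.5934 -0.3766] [ 0.2122 -0.054  -0.0052]
22.97 cmd 0.0760 act 0.0759 [ 0.8919  0.6953 -0.9072] [ 0.3236 -0.1145  0.0076]
23.22 cmd 0.0740 act 0.0738 [ 0.8419  3.3121 -1.1763] [ 0.423  -0.2454 -0.0267]
23.47 cmd 0.0720 act 0.0718 [ 1.4207  2.3023 -0.742 ] [ 0.527  -0.2134  0.0296]
23.72 cmd 0.0700 act 0.0699 [ 2.7113  2.1488 -0.2263] [ 0.6089 -0.3241 -0.0278]
23.97 cmd 0.0680 act 0.0678 [ 1.2861  3.3033 -0.4943] [ 0.7148 -0.3335 -0.0507]
(0.068, array([ 1.2861,  3.3033, -0.4943]))
```

```bash
python3 - <<'E'
from pp import *
p=robot.sense()["tool_pos"]
for z in np.arange(.067,.0585,-.001):
    robot.movel([.5992,-.0110,ZG+z],vel=.03);robot.pause(.1);s=robot.sense();print(round(z,4),s["tool_pos"][2]-ZG,s["wrist_force"])
    if s["wrist_force"][2]>22:break
robot.pause(.5);s=robot.sense();print(s["t"],s["wrist_force"],s["grasp_force"],s["width"])
cv2.imwrite("pics/scene3.png",robot.get_image("scene")[:,:,::-1][200:300,300:433].repeat(6,0).repeat(6,1)[:600,:798])
E
```

```text
0.067 0.06698213337455644 [ 0.8517  3.6624 -0.2504]
0.066 0.0661651201474611 [-0.0045  2.2045  2.7802]
0.065 0.06509495042068987 [-0.0011  3.3452  4.2398]
0.064 0.06415373676419105 [-1.9003  2.1855  6.4724]
0.063 0.06328459793467252 [-0.7618  2.2176  7.2169]
0.062 0.06271065417651826 [-2.8786  2.3523 10.2445]
0.061 0.062504222196296 [-5.1815  2.992  19.2076]
0.06 0.06226661958083675 [-7.9732  3.1371 27.0461]
27.2667 [-8.0788  2.5239 27.7917] 63.36659789085388 0.4903818547822662
```

View pics/scene3.png

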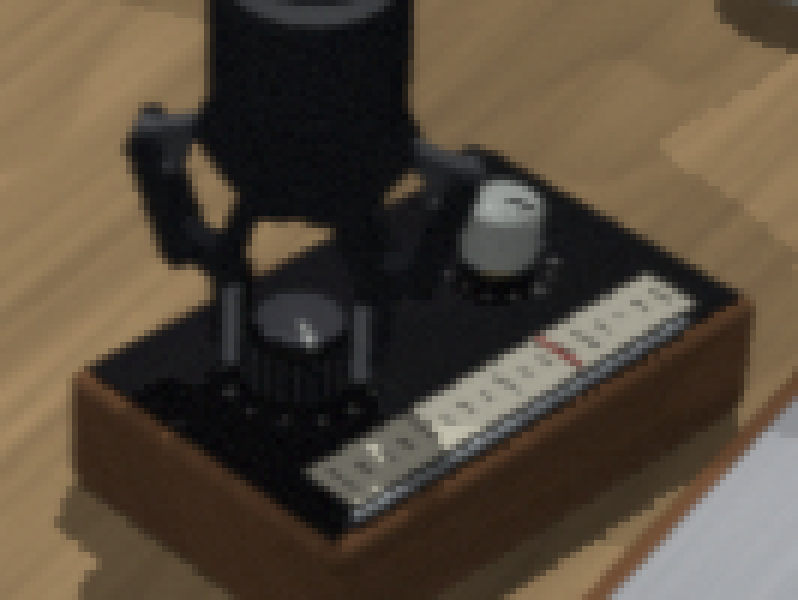

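The force profile matches the spring: about 3 N at the start, then a hard stop about 4 mm lower. Both knobs look seated, with the white one at crop (503,230) and the black one at (300,350).

```bash
python3 -c "
from rig import robot
print(robot.sign_off())"
```

```text
the job is handed in; nothing more can be done
None
```

Both knobs are fitted and pushed home, the tuning knob is held pressed against its stop with about 27 N, no bystander was touched as far as I could see, and the job is handed in at about 27 s; no verdict was returned.

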